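# Open the battery drawer of a kitchen scale with a pin tool

## Robot

A 6-joint arm with a two-finger parallel gripper is mounted at the origin on a cart in front of the work surface, level with it; the furniture and walls round the work are solid. World frame = base frame: x ahead of the robot, y to its left, z up, the work surface at z = 0. Lengths are in m, angles in degrees, forces in N, time in s.
With the tool pointing down it reaches from about 0.4 to 0.825 m from the base axis. Payload 7 kg.
Tool frame: the origin (TCP) lies on the centre line of the jaws, within the pads' length; the fingertips stand 22 mm ahead of it and the grasp point (between the pads) lies 3 mm ahead of it; z points along the fingers, y is the line along which they close (so a half turn about z gives the same grasp; the last joint's range is limited). The gripper opens to 88 mm and grips with 3 to 60 N. Pads are 19 mm wide; open, the fingers measure 130 mm over their backs; the gripper's body (78 mm by 193 mm) begins 47 mm behind the grasp point.
Start: joints at [92.023, 20.546, 0.682, 0, -70.136, -16.507], TCP at [0.169, 0.654, 0.249] pointing down, gripper open.
Joint ranges: [-176.03, 176.03], [-82.01, 121.73], [-58.28, 71.71], [-173.87, 95.51], [-174.79, -0.11], [-173.66, 173.66]. Speed limits (degrees/s): [136.94, 136.94, 172.46, 180, 180, 180].

## Interface

Orientations are given as [roll, pitch, yaw] about the fixed x, y, z axes, in that order (R = Rz(yaw) Ry(pitch) Rx(roll)).
In Python, from plant import get_state, cams, r gives the robot as it stands.
- The arm moves only by the tool apply_moves, never from a script. Its argument "targets" is a list of rows, each an object with "dp": the shift along the world's x, y, z in m, a list of three; "yaw": the turn about the world's z in degrees. In form: [{"dp": [x, y, z], "yaw": yaw}, ...]. A call has 1 to 20 rows; each row is the pose to reach, as a shift and turn from the pose commanded when the call began; what a row does not reach only later rows make up. A row lasts 1/12 s, in which the tool goes at most 41.7 mm and 7.16 degrees, less where a joint would pass 70% of its speed; a pose out of reach is approached as far as the arm can. A call with a gripper value outside its range is refused whole. "grip" is the gripper command: -1 is fully open, 1 is shut, values between are in proportion, set as the call begins (left out, the last holds). The fingers move at their own pace and stop on an object; "squeeze" is the grip in N (left out, the last holds). Time passes only in rows, so rows that repeat a pose let the fingers close. It gives the time, the measured TCP pose, the force, the opening and the grip force at its end, in the units of the state.
- get_state(): the state, without advancing time (a new reading comes with each control period).
- cams.capture(name): name is "side" or "top" or "wrist"; returns a dict with "image" (420x560x3 uint8, red, green, blue), "range_z" (420x560 float32, m along the optical axis (not along the pixel's ray), 0 where there is no reading), "fx", "fy", "cx", "cy" (pixels), "k1" (the pictures are not rectified: a ray, as slopes to the right and down, at radius r is drawn at 1 + k1 r^2 times it, then the intrinsics apply), "R" (3x3) and "t" (3): a world point X has camera coordinates R X + t; the wrist camera has in their place "T_tool_cam" (4x4, takes a point from camera to tool coordinates, whose origin is the TCP and whose axes are the flange's). Camera axes: x right, y down, z forward; pixel columns grow to the right and rows downward; lengths in m; the calibration is good to about 2 mm. A picture is of the moment at which its call begins: read the wrist's pose just before it.
- r.close_job(): hands the job in; it is judged then, once.
The state is a dict: "time_s": time; "joints": joint angles; "qd": joint speeds; "joint_torque": joint torques, N m; "tcp_pos": TCP position; "eef_rot": TCP orientation; "contact_force": force on the tool from outside, world axes, zero at the start; "moment": the same for the moment, N m; "gripper_width": finger opening in m; "gripper_force": force on a finger pad.
Only numpy, scipy, OpenCV 4.12 (cv2) and the standard library are available. Lean on these libraries where they do the work, as an engineer would, in place of code of your own. Each camera call takes 0.05 s, during which the arm holds its last target. There are 200 camera calls.

## Task

The kitchen scale lies upside down on the table and its battery drawer is locked by a button at the bottom of a small hole. Take the pin tool from its wooden stand, press the button gently down through the hole and, keeping it held down, push the drawer out as far as it goes; never force it. Then put the pin tool back upright in its stand, fully home, let go, and leave the other things on the table alone.

Things in the scene. Friction and masses are not known exactly. Their poses are not given: they have to be found in the camera images.
- scale: white kitchen scale upside down, fixed to the table: 200 x 160 mm over its glass plate, underside (now on top) 42 mm above the table, four 4 mm high rubber feet near its corners, five ribs at its -x end. Origin on the table under its centre; x points to the edge where the battery drawer comes out. The grey drawer (visible top 54 x 44 mm) fills a channel at the middle of that edge.
- well (a point): mouth centre of the round hole in the drawer's top: 41.5 mm above the table, 68 mm along the scale's x from its origin when shut; moves with the drawer; axes as the scale's. 12 mm wide, 1.5 mm chamfer. The release button's face lies 10 mm below the mouth and has 5 mm of travel to a hard stop; its spring pushes back with 4 N at the top, 8 N at the stop.
- drawer (a joint): how far the drawer is out (m): 0 shut and locked, 0.045 fully out at its stop, along the scale's +x. Free only while the button is 4 mm or more down (over 7.2 N); if let up on the way it catches again about 13 or 26 mm out, past 37 mm no more. Freed, it slides with about 2.5 N of friction and stays where left. More than 16 N from the pin breaks the latch.
- stand: light wooden block, 60 x 60 x 60 mm, fixed to the table, with one upright hole 12 mm wide (2 mm chamfer) through its centre. Origin on the table under its centre, sides along its x and y.
- pin_grip (a point): middle of the handle of the pin tool, which starts upright in the stand: wooden handle 16 x 16 x 60 mm (flats square to x, y and parallel to the stand's sides), its lower end resting on the stand's top, 30 mm below the point. About 70 g. The 6 mm thick steel pin below it is adjustable and stands out 33 to 57 mm (different each time, hidden in the stand): find the depth by feel.
- jar_mid (a point): spice jar, 47 mm wide and 98 mm tall, loose bystander; point half-way up.
- cup_mid (a point): white cup upside down, 64 mm tall, loose bystander; point half-way up.
- shaker_mid (a point): salt shaker, 44 mm wide and 90 mm tall, loose bystander; point half-way up.
There are look-alikes about, which are no part of the job. Of the things shaped like the part that bears pin_grip, the dark wooden one is meant.

How it is judged:
By the outcome, as a careful person would: the job done as asked, in the order asked, and still so for the second after the job is handed in, with the robot touching nothing.
It also fails if it takes over 64 s, if anything falls off the work surface, if the arm or the gripper's body presses on something with over 40 N, if the wrist force passes 120 N, or if a joint passes its speed limit or range.

## Working session

There is one attempt and no reset: what is moved stays moved. The work goes in short steps, Python scripts to look and compute and a tool call to move; the robot and the scene stay as the last step left them, time stands still between calls to the robot, and variables do not carry over. Pictures are saved under pics/ and viewed, at most 11 in all, crops included, and the job is handed in when it is done.

Besides the shell and the picture viewer there is one more tool, called as a command line: name --argument value ..., lists and objects as JSON in quotes. apply_moves: Moves the arm, as the interface text tells. Its arguments: {"type":"object","properties":{"targets":{"type":"array","items":{"type":"object","properties":{"dp":{"type":"array","items":{"type":"number"}},"yaw":{"type":"number"}}}},"grip":{"type":"number"},"squeeze":{"type":"number"}},"required":["targets"]}

```bash
ls; mkdir -p pics
cat > h.py <<'E'
import numpy as np, cv2, pickle
from plant import get_state, cams, r
from scipy.spatial.transform import Rotation as Ro
def cap(n):
    s=get_state(); c=cams.capture(n); c['image']=np.array(c['image']); c['range_z']=np.array(c['range_z'])
    if 'T_tool_cam' in c:
        T=np.eye(4);T[:3,:3]=Ro.from_euler('xyz',s['eef_rot'],degrees=True).as_matrix();T[:3,3]=s['tcp_pos']
        M=T@np.array(c['T_tool_cam'])
        c['R']=M[:3,:3].T; c['t']=-M[:3,:3].T@M[:3,3]
    pickle.dump({k:c[k] for k in('image','range_z','fx','fy','cx','cy','k1','R','t')},open(n+'.pkl','wb'))
    return c
def load(n): return pickle.load(open(n+'.pkl','rb'))
def ray(c,u,v):
    x=np.array([(u-c['cx'])/c['fx'],(v-c['cy'])/c['fy']]);y=x.copy()
    for _ in range(20): y=x/(1+c['k1']*(y@y))
    R=np.array(c['R']);o=-R.T@np.array(c['t']); return o,R.T@np.array([y[0],y[1],1])
def atz(c,u,v,z):
    o,d=ray(c,u,v); return o+d*(z-o[2])/d[2]
def atd(c,u,v):
    o,d=ray(c,u,v); return o+d*float(c['range_z'][int(v),int(u)])
def proj(c,X):
    p=np.array(c['R'])@X+np.array(c['t']);y=p[:2]/p[2];y=y*(1+c['k1']*(y@y));return y[0]*c['fx']+c['cx'],y[1]*c['fy']+c['cy']
def save(c,f,box=None,s=1):
    im=c['image'][:,:,::-1]
    if box: im=im[box[1]:box[3],box[0]:box[2]]
    cv2.imwrite('pics/'+f,cv2.resize(im,None,fx=s,fy=s,interpolation=cv2.INTER_CUBIC))
E
python3 - <<'E'
from h import *
print(get_state())
for n in('top','side','wrist'):
    c=cap(n); save(c,n+'0.png'); print(n,-np.array(c['R']).T@np.array(c['t']),c['fx'])
E
```

```text
pics
{'time_s': 0.0, 'joints': array([ 9.20222588e+01,  2.05888962e+01,  6.33269889e-01, -2.12484676e-02,
       -7.01365650e+01, -1.65090204e+01]), 'qd': array([-0.0291201 , -0.02467854,  0.01444655,  0.03274544,  0.00463881,
        0.1384203 ]), 'joint_torque': array([-9.85442566e-04, -5.82706618e+01,  2.93063271e+01,  6.99747115e+00,
        6.99141747e-03, -1.60666855e-04]), 'tcp_pos': array([0.16873493, 0.65308684, 0.24764395]), 'eef_rot': array([ 1.79905933e+02, -7.04872461e-03, -1.44939917e+01]), 'contact_force': array([-0.20983665,  0.04273922, -0.01741966]), 'moment': array([-0.03999403, -0.02682392,  0.00574627]), 'gripper_force': 0.0, 'gripper_width': 0.08802972893942514}
top [0.41910707 0.060722   1.37514412] 493.0162948185074
side [0.45335626 0.95326735 0.55494198] 435.6362133037026
wrist [0.23553186 0.63459487 0.38510244] 314.9605928868181
```

View pics/top0.png

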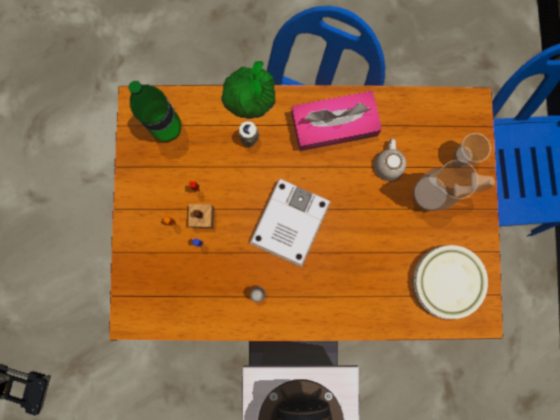

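View pics/side0.png

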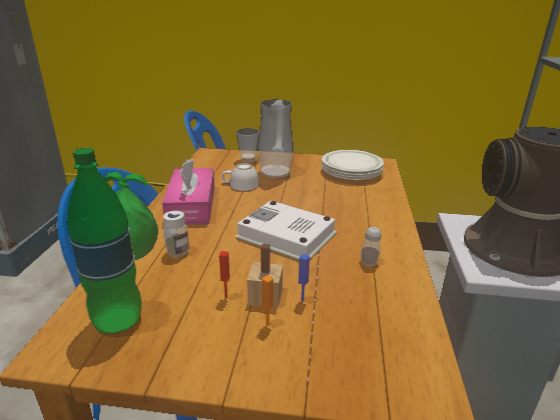

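The top view shows the scale at about (291,222), with the drawer towards (301,197), and the stand with the dark handle at (200,215). The jar is at (248,133) and the shaker at (257,295). Three coloured look-alike pins stand around the stand. I'll enlarge the scale and stand.

Run:
```python
from h import *
c=load('top'); save(c,'t1.png',(150,165,350,275),4)
for u,v,z in((200,215,.06),(197,214,.12),(301,197,.0415),(248,133,.05),(257,295,.04)): print(u,v,atz(c,u,v,z),atd(c,u,v))
```

```text
200 215 [0.56109881 0.27026749 0.06      ] [0.5562937  0.26317632 0.10450545]
197 214 [0.55719466 0.2684688  0.12      ] [0.55726303 0.26857165 0.11937862]
301 197 [ 0.61274628 -0.00202488  0.0415    ] [ 0.61258419 -0.00197236  0.04261639]
248 133 [0.789795   0.14373984 0.05      ] [0.77665285 0.14079657 0.09698087]
257 295 [0.34751513 0.11703784 0.04      ] [0.35006211 0.11503433 0.08749953]
```

View pics/t1.png

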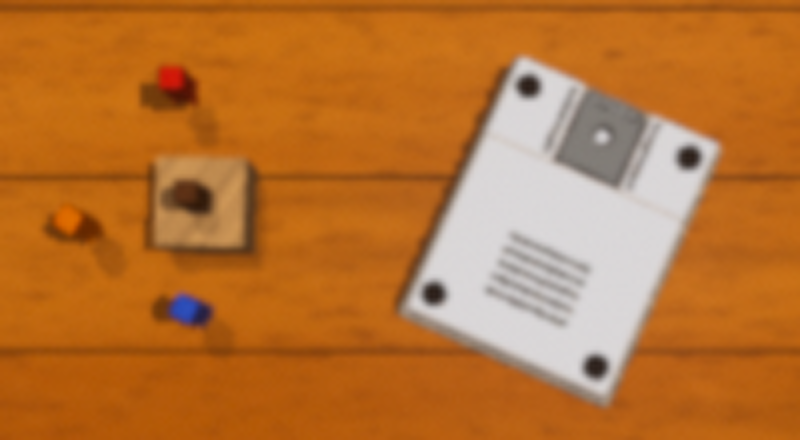

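apply_moves --targets '[{"dp":[0.01,-0.017,0.01],"yaw":1},{"dp":[0.03,-0.05,0.03],"yaw":3},{"dp":[0.05,-0.084,0.05],"yaw":5},{"dp":[0.07,-0.117,0.05],"yaw":7},{"dp":[0.09,-0.151,0.05],"yaw":9},{"dp":[0.11,-0.185,0.05],"yaw":11},{"dp":[0.13,-0.218,0.05],"yaw":13},{"dp":[0.15,-0.252,0.05],"yaw":14.5},{"dp":[0.17,-0.285,0.05],"yaw":14.5},{"dp":[0.19,-0.319,0.05],"yaw":14.5},{"dp":[0.21,-0.352,0.05],"yaw":14.5},{"dp":[0.23,-0.386,0.05],"yaw":14.5},{"dp":[0.25,-0.42,0.05],"yaw":14.5},{"dp":[0.27,-0.453,0.05],"yaw":14.5},{"dp":[0.29,-0.487,0.05],"yaw":14.5},{"dp":[0.305,-0.512,0.05],"yaw":14.5},{"dp":[0.31,-0.52,0.05],"yaw":14.5},{"dp":[0.31,-0.52,0.05],"yaw":14.5},{"dp":[0.31,-0.52,0.05],"yaw":14.5}]' --grip -1

```text
time_s: 1.73
tcp_pos: [0.4788, 0.1332, 0.2983]
eef_rot: [180.0, 0.0, -0.1]
contact_force: [-0.4, -0.4, 0.1]
gripper_width: 0.0875
gripper_force: 0.0
```

Run:
```python
from h import *
s=get_state();print(s['tcp_pos'],s['eef_rot'],s['time_s'])
c=cap('wrist');save(c,'w1.png',None,1.42)
t=load('top')
f=[atz(t,150+u/4,165+v/4,.046) for u,v in((528,86),(689,158),(433,293),(596,366))]
print(np.round(f,4)); w=atz(t,300.25,199,.0415);print(w)
for p in [(155,157),(250,157),(250,245),(150,247)]: print(atz(t,150+p[0]/4,165+p[1]/4,.06))
Rz=np.array([proj(c,X) for X in (w,np.array([.557,.268,.12]))]);print(Rz*1.42)
```

```text
[0.47879036 0.13317085 0.2982824 ] [ 1.79995047e+02  2.90623677e-02 -8.58352203e-02] 1.7333
[[ 0.641   0.0499  0.046 ]
 [ 0.5916 -0.0596  0.046 ]
 [ 0.4996  0.1141  0.046 ]
 [ 0.4505  0.0043  0.046 ]]
[6.07225047e-01 5.09537131e-05 4.15000000e-02]
[0.59019742 0.30119039 0.06      ]
[0.590209   0.23706144 0.06      ]
[0.53082122 0.23618088 0.06      ]
[0.52940839 0.30333993 0.06      ]
[[550.42833377 102.77310759]
 [194.84310007 162.88315399]]
```

View pics/w1.png

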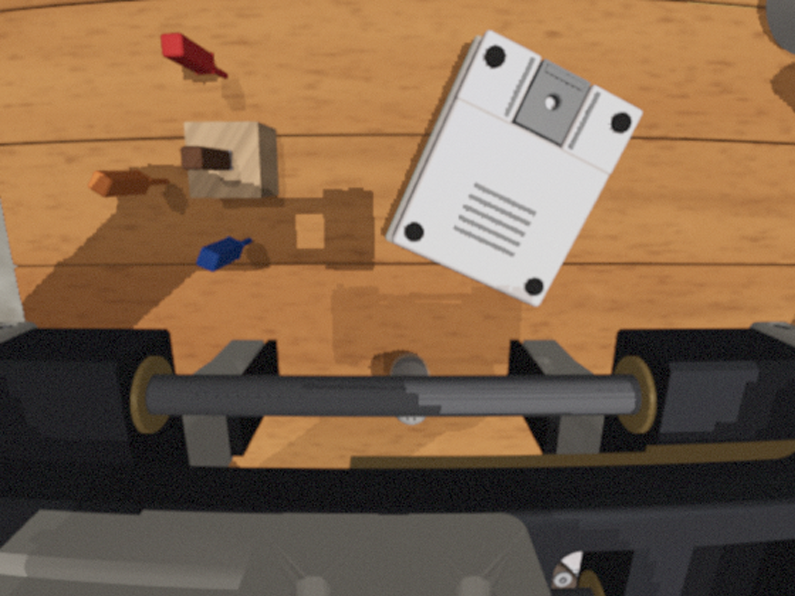

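The well is at (552,102), matching the top-view prediction within 2 px. The handle's top face is near (192,158), the stand's top face corners are about (184,122), (262,123) and (266,198), and the feet are at (495,56), (621,122), (413,231) and (534,286).

Run:
```python
from h import *
c=load('wrist');k=1/1.42
F=np.array([atz(c,u*k,v*k,.046) for u,v in((495,56),(621,122),(413,231),(534,286))]);print(F.round(4),F.mean(0))
d=(F[0]+F[1]-F[2]-F[3]);print('yaw',np.degrees(np.arctan2(d[1],d[0])));d=F[0]-F[1]+F[2]-F[3];print(np.degrees(np.arctan2(d[1],d[0]))-90)
print('well',atz(c,552*k,102*k,.0415),'handle',atz(c,192*k,158*k,.12))
for u,v in((184,122),(262,123),(266,198)):print(atz(c,u*k,v*k,.06))
save(c,'w1c.png',(110,70,210,150),7.5)
for n,u,v in(('red',175,45),('or',103,183),('bl',210,258)):print(n,atd(c,u*k,v*k))
```

```text
[[ 0.6418  0.0492  0.046 ]
 [ 0.5926 -0.0599  0.046 ]
 [ 0.5002  0.114   0.046 ]
 [ 0.4508  0.0041  0.046 ]] [0.54637295 0.02684165 0.046     ]
yaw -24.44409486356661
-24.221904984945382
well [ 0.60786317 -0.00123773  0.0415    ] handle [0.56029612 0.26968557 0.12      ]
[0.59095402 0.29983203 0.06      ]
[0.58890586 0.23610497 0.06      ]
[0.5296845  0.23661919 0.06      ]
red [0.63629262 0.28036295 0.10740011]
or [0.544593   0.34580865 0.10550607]
bl [0.48760143 0.27021083 0.10469497]
```

View pics/w1c.png

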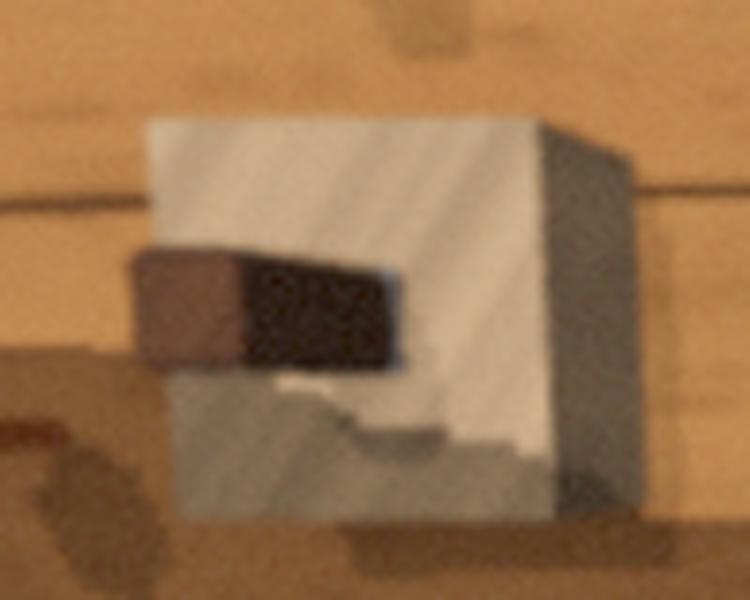

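The handle is at about (0.560, 0.269), which agrees with the stand's centre, and the stand's yaw is about -1°. I'll approach with the fingers half open.

apply_moves --targets '[{"dp":[0.01,0.017,0],"yaw":0},{"dp":[0.03,0.05,0],"yaw":-0.5},{"dp":[0.05,0.083,0],"yaw":-0.8},{"dp":[0.07,0.117,-0.01],"yaw":-0.8},{"dp":[0.0813,0.1357,-0.03],"yaw":-0.8},{"dp":[0.0813,0.1357,-0.06],"yaw":-0.8},{"dp":[0.0813,0.1357,-0.09],"yaw":-0.8},{"dp":[0.0813,0.1357,-0.12],"yaw":-0.8},{"dp":[0.0813,0.1357,-0.12],"yaw":-0.8},{"dp":[0.0813,0.1357,-0.12],"yaw":-0.8}]' --grip 0

```text
time_s: 2.62
tcp_pos: [0.559, 0.2699, 0.1777]
eef_rot: [179.9, 0.1, -0.7]
contact_force: [0.4, 0.1, 1.8]
gripper_width: 0.0439
gripper_force: 0.0
```

Run:
```python
from h import *
s=get_state();print(s['tcp_pos'],s['eef_rot'],s['time_s'])
c=cap('wrist');save(c,'w2.png',None,1.42)
p=s['tcp_pos']
print(proj(c,np.array([.5603,.2692,.12])),proj(c,np.array([p[0],p[1],.12])))
```

```text
[0.55896433 0.26990916 0.17766723] [ 1.79854839e+02  1.30644034e-01 -6.73544799e-01] 2.6167
(np.float64(275.1456168643145), np.float64(229.7653375536583)) (np.float64(274.0881389026027), np.float64(231.70707139629442))
```

View pics/w2.png

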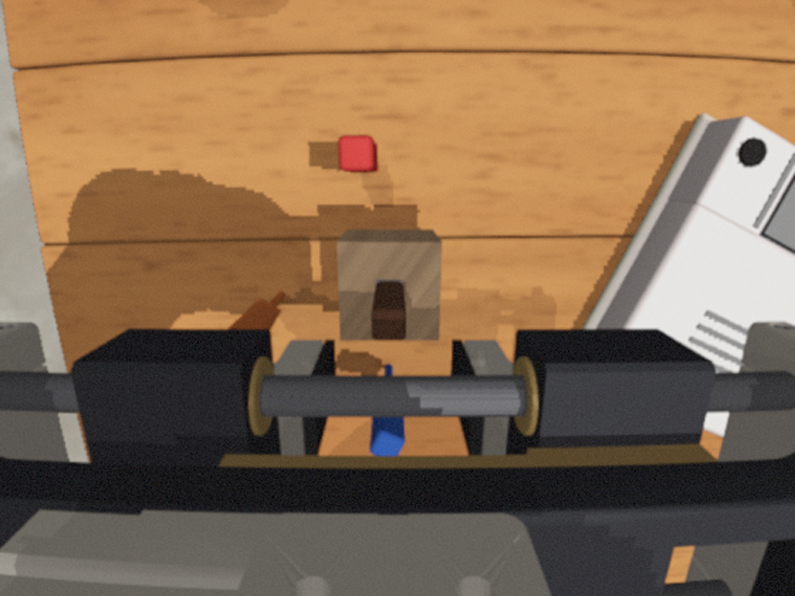

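The handle's top face is at about (389,323), between the jaws. That is ~2 mm ahead in x and centred in y. I'll descend, then grip.

apply_moves --targets '[{"dp":[0.002,0,-0.01],"yaw":0},{"dp":[0.002,0,-0.03],"yaw":0},{"dp":[0.002,0,-0.05],"yaw":0},{"dp":[0.002,0,-0.07],"yaw":0},{"dp":[0.002,0,-0.08],"yaw":0},{"dp":[0.002,0,-0.084],"yaw":0},{"dp":[0.002,0,-0.084],"yaw":0},{"dp":[0.002,0,-0.084],"yaw":0}]'

```text
time_s: 3.33
tcp_pos: [0.5629, 0.2698, 0.0959]
eef_rot: [-179.9, -0.1, -0.8]
contact_force: [-0.2, -0.2, 0.8]
gripper_width: 0.044
gripper_force: 0.0
```

apply_moves --targets '[{"dp":[0,0,0],"yaw":0},{"dp":[0,0,0],"yaw":0},{"dp":[0,0,0],"yaw":0},{"dp":[0,0,0],"yaw":0},{"dp":[0,0,0],"yaw":0},{"dp":[0,0,0],"yaw":0},{"dp":[0,0,0],"yaw":0}]' --grip 1 --squeeze 35

```text
time_s: 3.92
tcp_pos: [0.5623, 0.2694, 0.0949]
eef_rot: [-180.0, -0.0, -0.8]
contact_force: [-0.8, -0.0, 3.3]
gripper_width: 0.0156
gripper_force: 35.0
```

apply_moves --targets '[{"dp":[0,0,0.006],"yaw":0},{"dp":[0,0,0.016],"yaw":0},{"dp":[0,0,0.03],"yaw":0},{"dp":[0,0,0.045],"yaw":0},{"dp":[0,0,0.06],"yaw":0},{"dp":[0,0,0.075],"yaw":0},{"dp":[0,0,0.08],"yaw":0},{"dp":[0,0,0.08],"yaw":0},{"dp":[0,0,0.08],"yaw":0}]'

```text
time_s: 4.67
tcp_pos: [0.5619, 0.2691, 0.1745]
eef_rot: [-180.0, 0.0, -0.8]
contact_force: [-0.1, -0.6, -1.7]
gripper_width: 0.0157
gripper_force: 35.0
```

Run:
```python
from h import *
s=get_state();print(s['tcp_pos'],s['eef_rot'],s['time_s'],s['contact_force'])
c=cap('side');p=s['tcp_pos']
q=lambda z:proj(c,np.array([p[0],p[1],z]))
b=p[2]-.0349
for d in(0,-.033,-.057):print(q(b+d))
u,v=map(int,q(b));save(c,'s2.png',(u-50,v-50,u+50,v+70),5)
print(u-50,v-50)
```

```text
[0.56187243 0.26910029 0.1745289 ] [-1.79980625e+02  8.74081402e-03 -8.00243328e-01] 4.6667 [-0.09887173 -0.55790978 -1.65229725]
(np.float64(264.63362563413847), np.float64(236.54985890306932))
(np.float64(264.65216906572743), np.float64(251.58409979417053))
(np.float64(264.66517151264895), np.float64(262.1716318553399))
214 186
```

View pics/s2.png

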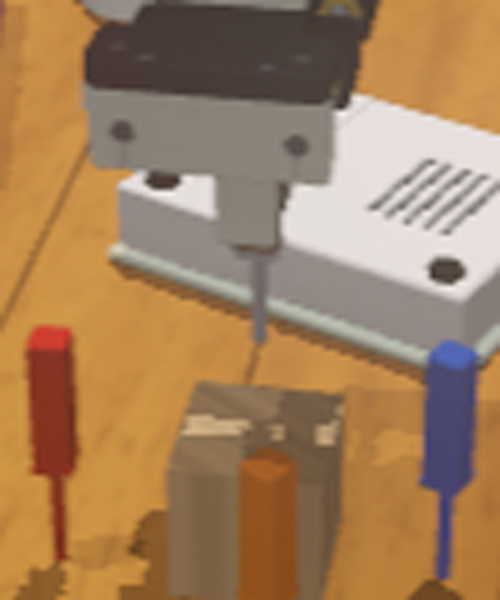

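The tip is at crop (260,342), so the pin stands out ≈39 ±3 mm. Next I go over the well.

apply_moves --targets '[{"dp":[0.003,-0.015,0],"yaw":0},{"dp":[0.008,-0.045,0],"yaw":0},{"dp":[0.013,-0.075,0],"yaw":0},{"dp":[0.019,-0.105,0],"yaw":0},{"dp":[0.024,-0.135,0],"yaw":0},{"dp":[0.029,-0.165,0],"yaw":0},{"dp":[0.035,-0.195,0],"yaw":0},{"dp":[0.04,-0.225,0],"yaw":0},{"dp":[0.045,-0.252,-0.01],"yaw":0},{"dp":[0.048,-0.268,-0.025],"yaw":0},{"dp":[0.048,-0.27,-0.04],"yaw":0},{"dp":[0.048,-0.27,-0.046],"yaw":0},{"dp":[0.048,-0.27,-0.046],"yaw":0},{"dp":[0.048,-0.27,-0.046],"yaw":0}]'

```text
time_s: 5.88
tcp_pos: [0.6099, -0.0008, 0.1282]
eef_rot: [180.0, 0.1, -0.8]
contact_force: [-0.3, -0.1, -1.0]
gripper_width: 0.0159
gripper_force: 35.0
```

Run:
```python
from h import *
s=get_state();print(s['tcp_pos'],s['eef_rot'],s['time_s'],s['contact_force'])
c=cap('side');p=s['tcp_pos']
w=proj(c,np.array([.608,-.0012,.0415]));u,v=map(int,w)
w0=cap('wrist');a=w0['image'][100:420,140:420,::-1];wc=proj(w0,np.array([.608,-.0012,.0415]))
b=c['image'][v-50:v+30,u-40:u+30,::-1]
b=cv2.resize(b,(420,480),interpolation=cv2.INTER_CUBIC);a=cv2.resize(a,(366,418))
im=np.zeros((480,786,3),np.uint8);im[:,:420]=b;im[:418,420:]=a;cv2.imwrite('pics/c3.png',im)
print('crop well',(w[0]-u+40)*6,(w[1]-v+50)*6,'tip39',[( (x-u+40)*6,(y-v+50)*6) for x,y in [proj(c,np.array([p[0]-.001,p[1],p[2]-.0739])),proj(c,np.array([p[0]-.001,p[1],.0415]))]],wc)
```

```text
[ 0.60988119 -0.00077096  0.12817379] [ 1.79964947e+02  7.08367730e-02 -7.63769778e-01] 5.8833 [-0.28705635 -0.11852911 -1.02667086]
crop well 241.9546136750845 305.3828116667008 tip39 [(np.float64(239.6255832495999), np.float64(278.61237687327844)), (np.float64(239.71339636232278), np.float64(305.7058830091296))] (np.float64(275.68288028177795), np.float64(221.62255920444574))
```

View pics/c3.png

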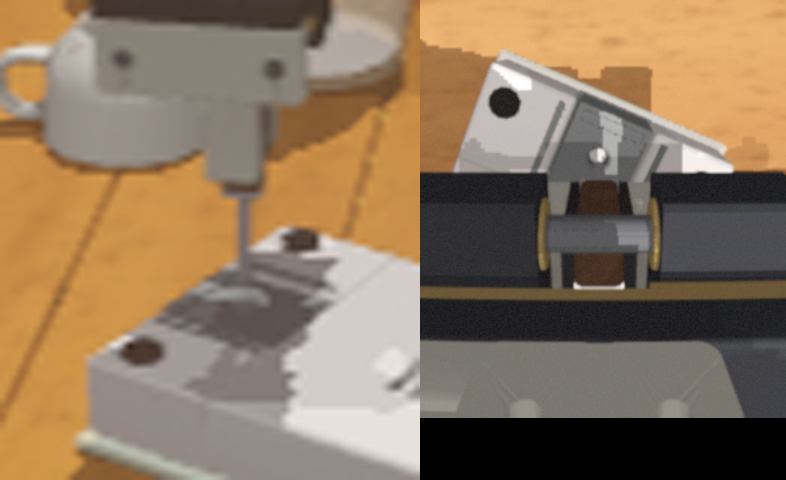

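The tip is at left crop (243,265), above the well at about (242,305). In the wrist view the well is at (598,156), within ~1 mm of plan. I'll descend by feel.

apply_moves --targets '[{"dp":[0.0005,0,-0.004],"yaw":0},{"dp":[0.0005,0,-0.008],"yaw":0},{"dp":[0.0005,0,-0.011],"yaw":0},{"dp":[0.0005,0,-0.013],"yaw":0},{"dp":[0.0005,0,-0.014],"yaw":0},{"dp":[0.0005,0,-0.014],"yaw":0}]'

```text
time_s: 6.48
tcp_pos: [0.6105, -0.0007, 0.1142]
eef_rot: [180.0, 0.0, -0.8]
contact_force: [0.7, -0.2, -1.3]
gripper_width: 0.0161
gripper_force: 35.0
```

```bash
python3 -c "
from h import *
s=get_state();print(s['tcp_pos'],s['contact_force'],s['moment'])"
```

```text
[ 0.61045663 -0.00074955  0.11423089] [ 0.71956556 -0.15190565 -1.2544709 ] [-0.01359722  0.02984582  0.03610533]
```

apply_moves --targets '[{"dp":[0,0,-0.001],"yaw":0},{"dp":[0,0,-0.002],"yaw":0},{"dp":[0,0,-0.003],"yaw":0},{"dp":[0,0,-0.003],"yaw":0}]'

```text
time_s: 6.82
tcp_pos: [0.6106, -0.0008, 0.1114]
eef_rot: [-180.0, 0.0, -0.8]
contact_force: [0.0, 0.2, -1.3]
gripper_width: 0.0158
gripper_force: 35.0
```

apply_moves --targets '[{"dp":[0,0,-0.001],"yaw":0},{"dp":[0,0,-0.002],"yaw":0},{"dp":[0,0,-0.002],"yaw":0},{"dp":[0,0,-0.002],"yaw":0}]'

```text
time_s: 7.15
tcp_pos: [0.6106, -0.0008, 0.1095]
eef_rot: [180.0, 0.0, -0.8]
contact_force: [0.7, 0.5, -1.5]
gripper_width: 0.0158
gripper_force: 35.0
```

apply_moves --targets '[{"dp":[0,0,-0.001],"yaw":0},{"dp":[0,0,-0.002],"yaw":0},{"dp":[0,0,-0.002],"yaw":0},{"dp":[0,0,-0.002],"yaw":0}]'

```text
time_s: 7.48
tcp_pos: [0.6106, -0.0008, 0.1075]
eef_rot: [180.0, 0.0, -0.8]
contact_force: [-0.2, -0.1, -0.9]
gripper_width: 0.0159
gripper_force: 35.0
```

apply_moves --targets '[{"dp":[0,0,-0.001],"yaw":0},{"dp":[0,0,-0.002],"yaw":0},{"dp":[0,0,-0.002],"yaw":0},{"dp":[0,0,-0.002],"yaw":0}]'

```text
time_s: 7.82
tcp_pos: [0.6108, -0.0008, 0.1058]
eef_rot: [180.0, -0.0, -0.8]
contact_force: [-0.2, -0.4, 1.5]
gripper_width: 0.0163
gripper_force: 35.0
```

apply_moves --targets '[{"dp":[0,0,-0.001],"yaw":0},{"dp":[0,0,-0.0015],"yaw":0},{"dp":[0,0,-0.0015],"yaw":0},{"dp":[0,0,-0.0015],"yaw":0}]'

```text
time_s: 8.15
tcp_pos: [0.6109, -0.0008, 0.1043]
eef_rot: [180.0, -0.0, -0.8]
contact_force: [-0.5, 0.1, 3.7]
gripper_width: 0.0156
gripper_force: 35.0
```

apply_moves --targets '[{"dp":[0,0,-0.001],"yaw":0},{"dp":[0,0,-0.002],"yaw":0},{"dp":[0,0,-0.002],"yaw":0},{"dp":[0,0,-0.002],"yaw":0}]'

```text
time_s: 8.48
tcp_pos: [0.6109, -0.0008, 0.1023]
eef_rot: [-180.0, -0.0, -0.8]
contact_force: [-1.0, -0.7, 5.5]
gripper_width: 0.0157
gripper_force: 35.0
```

apply_moves --targets '[{"dp":[0,0,-0.0005],"yaw":0},{"dp":[0,0,-0.001],"yaw":0},{"dp":[0,0,-0.001],"yaw":0},{"dp":[0,0,-0.001],"yaw":0}]'

```text
time_s: 8.82
tcp_pos: [0.6109, -0.0008, 0.1014]
eef_rot: [180.0, -0.0, -0.8]
contact_force: [-1.3, -0.8, 5.7]
gripper_width: 0.0155
gripper_force: 35.0
```

apply_moves --targets '[{"dp":[0,0,-0.0005],"yaw":0},{"dp":[0,0,-0.0007],"yaw":0},{"dp":[0,0,-0.0007],"yaw":0},{"dp":[0,0,-0.0007],"yaw":0}]'

```text
time_s: 9.15
tcp_pos: [0.6109, -0.0008, 0.1008]
eef_rot: [180.0, -0.0, -0.8]
contact_force: [-0.9, -0.2, 5.3]
gripper_width: 0.0161
gripper_force: 35.0
```

apply_moves --targets '[{"dp":[0,0,-0.0003],"yaw":0},{"dp":[0,0,-0.0004],"yaw":0},{"dp":[0,0,-0.0004],"yaw":0}]'

```text
time_s: 9.4
tcp_pos: [0.6109, -0.0008, 0.1004]
eef_rot: [180.0, -0.0, -0.8]
contact_force: [-0.8, -0.0, 6.4]
gripper_width: 0.0158
gripper_force: 35.0
```

apply_moves --targets '[{"dp":[0,0,-0.0003],"yaw":0},{"dp":[0,0,-0.0005],"yaw":0},{"dp":[0,0,-0.0005],"yaw":0},{"dp":[0,0,-0.0005],"yaw":0}]'

```text
time_s: 9.73
tcp_pos: [0.611, -0.0008, 0.1001]
eef_rot: [180.0, -0.1, -0.8]
contact_force: [-0.3, -0.7, 8.7]
gripper_width: 0.016
gripper_force: 35.0
```

apply_moves --targets '[{"dp":[0,0,-0.0003],"yaw":0},{"dp":[0,0,-0.0004],"yaw":0},{"dp":[0,0,-0.0004],"yaw":0},{"dp":[0,0,-0.0004],"yaw":0}]'

```text
time_s: 10.07
tcp_pos: [0.6111, -0.0008, 0.1]
eef_rot: [180.0, -0.1, -0.8]
contact_force: [-2.3, 0.3, 10.1]
gripper_width: 0.0156
gripper_force: 35.0
```

apply_moves --targets '[{"dp":[0,0,0.0002],"yaw":0},{"dp":[0.0009,-0.0004,0.0002],"yaw":0},{"dp":[0.0018,-0.0008,0.0002],"yaw":0},{"dp":[0.0027,-0.0012,0.0002],"yaw":0},{"dp":[0.0027,-0.0012,0.0002],"yaw":0}]'

```text
time_s: 10.48
tcp_pos: [0.6137, -0.002, 0.1]
eef_rot: [180.0, -0.0, -0.8]
contact_force: [-2.6, 0.4, 10.4]
gripper_width: 0.0163
gripper_force: 35.0
```

apply_moves --targets '[{"dp":[0.0009,-0.0004,0],"yaw":0},{"dp":[0.0018,-0.0008,0],"yaw":0},{"dp":[0.0018,-0.0008,0],"yaw":0},{"dp":[0.0018,-0.0008,0],"yaw":0}]'

```text
time_s: 10.82
tcp_pos: [0.6154, -0.0028, 0.1]
eef_rot: [180.0, -0.0, -0.8]
contact_force: [-2.0, 0.5, 9.7]
gripper_width: 0.016
gripper_force: 35.0
```

apply_moves --targets '[{"dp":[0.0009,-0.0004,0],"yaw":0},{"dp":[0.0018,-0.0008,0],"yaw":0},{"dp":[0.0027,-0.0012,0],"yaw":0},{"dp":[0.0027,-0.0012,0],"yaw":0}]'

```text
time_s: 11.15
tcp_pos: [0.6181, -0.004, 0.1]
eef_rot: [180.0, -0.0, -0.8]
contact_force: [-2.6, 0.4, 10.5]
gripper_width: 0.0161
gripper_force: 35.0
```

apply_moves --targets '[{"dp":[0.0009,-0.0004,0],"yaw":0},{"dp":[0.0018,-0.0008,0],"yaw":0},{"dp":[0.0027,-0.0012,0],"yaw":0},{"dp":[0.0027,-0.0012,0],"yaw":0}]'

```text
time_s: 11.48
tcp_pos: [0.6208, -0.0052, 0.1001]
eef_rot: [180.0, -0.0, -0.8]
contact_force: [-1.7, 0.9, 10.1]
gripper_width: 0.0161
gripper_force: 35.0
```

The drawer is moving freely, so I continue.

apply_moves --targets '[{"dp":[0.0011,-0.0005,0],"yaw":0},{"dp":[0.0022,-0.001,0],"yaw":0},{"dp":[0.0033,-0.0015,0],"yaw":0},{"dp":[0.0044,-0.002,0],"yaw":0},{"dp":[0.0055,-0.0025,0],"yaw":0},{"dp":[0.0066,-0.003,0],"yaw":0},{"dp":[0.0077,-0.0035,0],"yaw":0},{"dp":[0.0088,-0.004,0],"yaw":0},{"dp":[0.0099,-0.0045,0],"yaw":0},{"dp":[0.0099,-0.0045,0],"yaw":0}]'

```text
time_s: 12.32
tcp_pos: [0.6308, -0.0097, 0.1]
eef_rot: [180.0, -0.0, -0.8]
contact_force: [-1.8, -0.1, 9.0]
gripper_width: 0.0157
gripper_force: 35.0
```

apply_moves --targets '[{"dp":[0.0011,-0.0005,0],"yaw":0},{"dp":[0.0022,-0.001,0],"yaw":0},{"dp":[0.0033,-0.0015,0],"yaw":0},{"dp":[0.0044,-0.002,0],"yaw":0},{"dp":[0.0055,-0.0025,0],"yaw":0},{"dp":[0.0066,-0.003,0],"yaw":0},{"dp":[0.0077,-0.0035,0],"yaw":0},{"dp":[0.0088,-0.004,0],"yaw":0},{"dp":[0.0099,-0.0045,0],"yaw":0},{"dp":[0.0099,-0.0045,0],"yaw":0}]'

```text
time_s: 13.15
tcp_pos: [0.6407, -0.0142, 0.1]
eef_rot: [180.0, -0.0, -0.8]
contact_force: [-1.9, -0.1, 9.6]
gripper_width: 0.0155
gripper_force: 35.0
```

apply_moves --targets '[{"dp":[0.0011,-0.0005,0],"yaw":0},{"dp":[0.0022,-0.001,0],"yaw":0},{"dp":[0.0033,-0.0015,0],"yaw":0},{"dp":[0.0044,-0.002,0],"yaw":0},{"dp":[0.0055,-0.0025,0],"yaw":0},{"dp":[0.0066,-0.003,0],"yaw":0},{"dp":[0.0077,-0.0035,0],"yaw":0},{"dp":[0.0088,-0.004,0],"yaw":0},{"dp":[0.0088,-0.004,0],"yaw":0}]'

```text
time_s: 13.9
tcp_pos: [0.6495, -0.0182, 0.1]
eef_rot: [180.0, -0.0, -0.8]
contact_force: [-1.5, 0.6, 9.5]
gripper_width: 0.0157
gripper_force: 35.0
```

apply_moves --targets '[{"dp":[0.0005,-0.0002,0],"yaw":0},{"dp":[0.001,-0.0004,0],"yaw":0},{"dp":[0.0015,-0.0006,0],"yaw":0},{"dp":[0.0015,-0.0006,0],"yaw":0}]'

```text
time_s: 14.23
tcp_pos: [0.6509, -0.0188, 0.1]
eef_rot: [180.0, -0.0, -0.8]
contact_force: [-2.1, 0.9, 9.2]
gripper_width: 0.016
gripper_force: 35.0
```

apply_moves --targets '[{"dp":[0.0005,-0.0002,0],"yaw":0},{"dp":[0.001,-0.0004,0],"yaw":0},{"dp":[0.001,-0.0004,0],"yaw":0}]'

```text
time_s: 14.48
tcp_pos: [0.6518, -0.0192, 0.1]
eef_rot: [180.0, -0.0, -0.8]
contact_force: [-2.3, 1.1, 9.7]
gripper_width: 0.016
gripper_force: 35.0
```

apply_moves --targets '[{"dp":[0.0005,-0.0002,0],"yaw":0},{"dp":[0.0009,-0.0004,0],"yaw":0},{"dp":[0.0009,-0.0004,0],"yaw":0}]'

```text
time_s: 14.73
tcp_pos: [0.6524, -0.0195, 0.0999]
eef_rot: [-180.0, 0.0, -0.8]
contact_force: [-2.6, 1.2, 10.3]
gripper_width: 0.0158
gripper_force: 35.0
```

apply_moves --targets '[{"dp":[0.0005,-0.0002,0],"yaw":0},{"dp":[0.0009,-0.0004,0],"yaw":0},{"dp":[0.0009,-0.0004,0],"yaw":0}]'

```text
time_s: 14.98
tcp_pos: [0.6527, -0.0197, 0.0998]
eef_rot: [-180.0, 0.1, -0.8]
contact_force: [-4.8, 2.4, 10.4]
gripper_width: 0.016
gripper_force: 35.0
```

apply_moves --targets '[{"dp":[0.0005,-0.0002,0],"yaw":0},{"dp":[0.0005,-0.0002,0],"yaw":0},{"dp":[0.0005,-0.0002,0],"yaw":0}]'

```text
time_s: 15.23
tcp_pos: [0.6533, -0.02, 0.0999]
eef_rot: [-180.0, 0.0, -0.8]
contact_force: [-5.4, 2.6, 10.4]
gripper_width: 0.0159
gripper_force: 35.0
```

The lateral force has risen, so the drawer is at its stop. I'll relax sideways, lift out and check.

apply_moves --targets '[{"dp":[-0.001,0.0005,0.0003],"yaw":0},{"dp":[-0.002,0.0009,0.001],"yaw":0},{"dp":[-0.003,0.0013,0.003],"yaw":0},{"dp":[-0.003,0.0013,0.006],"yaw":0},{"dp":[-0.003,0.0013,0.012],"yaw":0},{"dp":[-0.003,0.0013,0.022],"yaw":0},{"dp":[-0.003,0.0013,0.04],"yaw":0},{"dp":[-0.003,0.0013,0.06],"yaw":0},{"dp":[-0.003,0.0013,0.076],"yaw":0},{"dp":[-0.003,0.0013,0.076],"yaw":0},{"dp":[-0.003,0.0013,0.076],"yaw":0}]'

```text
time_s: 16.15
tcp_pos: [0.6511, -0.0186, 0.1764]
eef_rot: [-180.0, -0.1, -0.8]
contact_force: [-0.1, -0.6, -1.5]
gripper_width: 0.0158
gripper_force: 35.0
```

Run:
```python
from h import *
s=get_state();print(s['tcp_pos'],s['time_s'],s['contact_force'])
c=cap('wrist');a=np.array([.5464,.0268,0]);e=np.array([np.cos(np.radians(-24.35)),np.sin(np.radians(-24.35)),0])
for d in(0,.026,.045):print(d,np.round((np.array(proj(c,a+e*(.068+d)+[0,0,.0415]))-[180,60])*4,0))
d=cap('side');p=s['tcp_pos']
im=np.zeros((560,800,3),np.uint8)
x=cv2.resize(c['image'][60:200,180:330,::-1],None,fx=4,fy=4)[:560,:600]
u,v=map(int,proj(d,np.array([p[0],p[1],p[2]-.05])));print(u,v)
y=cv2.resize(d['image'][v-70:v+70,u-25:u+25,::-1],(200,560));im[:,:600]=x[:, :600];im[:,600:]=y
for L in(0,-.0349,-.0745):
    q=proj(d,np.array([p[0]-.001,p[1],p[2]+L]));print((q[0]-u+25)*4+600,(q[1]-v+70)*4)
cv2.imwrite('pics/c4.png',im)
```

```text
[ 0.65111824 -0.01864175  0.17636221] 16.15 [-0.10197967 -0.56229657 -1.45089119]
0 [308. 752.]
0.026 [352. 655.]
0.045 [385. 580.]
247 179
700.4570665792653 203.93077390286442
701.5834659329241 257.47373307876
702.8196932978823 316.2897001951484
```

View pics/c4.png

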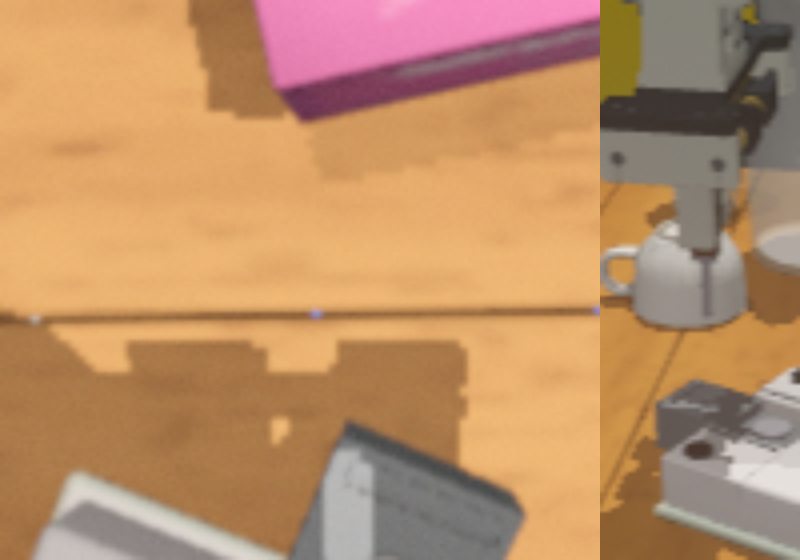

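The drawer sticks out, with its front top corners at (345,430) and (523,505). The pin is upright with its tip at (708,315), as predicted, so it has not slipped. I'll check how far out the drawer is.

Run:
```python
from h import *
c=load('wrist');a=np.array([.5464,.0268,0]);e=np.array([np.cos(np.radians(-24.35)),np.sin(np.radians(-24.35)),0])
for u,v in((348,424),(345,440),(523,498),(515,515)):
    for z in(.0415,):print(u,v,(atz(c,180+u/4,60+v/4,z)-a)@e)
for X in(.0,.09,.095,.1,.12,.14,.145,.15):
    q=proj(c,a+e*X+[0,0,.0415]); print(X,atd(c,*q).round(4) if 0<q[1]<420 else 0)
```

```text
348 424 0.1417769317250198
345 440 0.1383168428369463
523 498 0.14221283114133462
515 515 0.13805685981314644
0.0 [ 0.6754 -0.0088  0.244 ]
0.09 [ 0.629  -0.0104  0.0434]
0.095 [ 0.6334 -0.0124  0.0429]
0.1 [ 0.6384 -0.0145  0.0446]
0.12 [ 0.6558 -0.0227  0.0417]
0.14 [ 0.6725 -0.0312  0.0331]
0.145 [ 0.6725 -0.0347  0.002 ]
0.15 [ 0.6776 -0.0371  0.0013]
```

apply_moves --targets '[{"dp":[-0.01,0.015,0],"yaw":0},{"dp":[-0.03,0.045,0],"yaw":0},{"dp":[-0.05,0.07,0],"yaw":0},{"dp":[-0.07,0.1,0],"yaw":0},{"dp":[-0.085,0.122,0],"yaw":0},{"dp":[-0.0888,0.13,0],"yaw":0},{"dp":[-0.0888,0.13,0],"yaw":0},{"dp":[-0.0888,0.13,0],"yaw":0}]'

```text
time_s: 16.92
tcp_pos: [0.5618, 0.1114, 0.1747]
eef_rot: [180.0, 0.1, -0.7]
contact_force: [-1.3, 0.4, -0.8]
gripper_width: 0.0159
gripper_force: 35.0
```

Run:
```python
from h import *
print(get_state()['tcp_pos'])
c=cap('wrist');a=np.array([.5464,.0268,0]);e=np.array([np.cos(np.radians(-24.35)),np.sin(np.radians(-24.35)),0])
q=proj(c,a+e*.113+[0,0,.0415]);u,v=map(int,q)
u0,v0=max(0,min(u-45,470)),max(0,min(v-35,350));print(u0,v0)
for d in(.026,.035,.04,.045,.05):print(d,np.round((np.array(proj(c,a+e*(.068+d)+[0,0,.0415]))-[u0,v0])*8))
save(c,'c5.png',(u0,v0,u0+90,v0+70),8)
```

```text
[0.56178018 0.11136286 0.17469501]
385 64
0.026 [280. 455.]
0.035 [321. 375.]
0.04 [344. 331.]
0.045 [367. 286.]
0.05 [390. 240.]
```

View pics/c5.png

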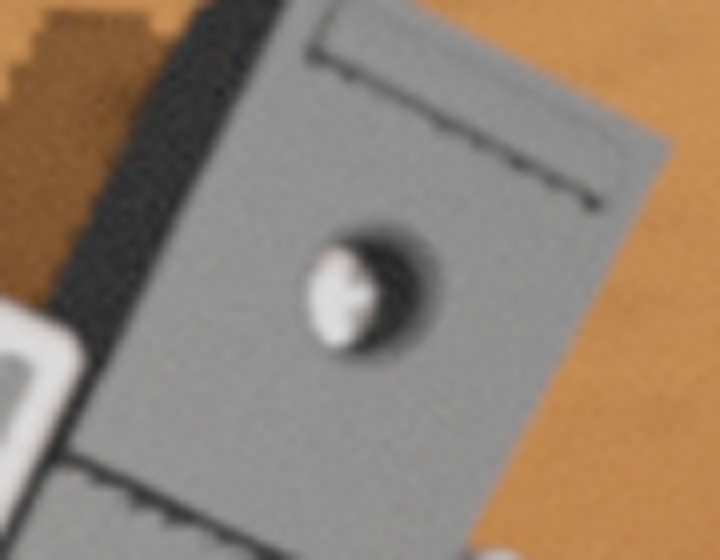

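The well's mouth is centred at about (372,292), matching 45 mm out, so the drawer is fully out. I'll return the tool now.

apply_moves --targets '[{"dp":[0,0.012,0],"yaw":0},{"dp":[0,0.04,0],"yaw":0},{"dp":[0,0.07,0],"yaw":0},{"dp":[0,0.1,0],"yaw":0},{"dp":[0.0003,0.13,0],"yaw":0},{"dp":[0.0003,0.15,0],"yaw":0},{"dp":[0.0003,0.158,0],"yaw":0},{"dp":[0.0003,0.158,-0.01],"yaw":0},{"dp":[0.0003,0.158,-0.02],"yaw":0},{"dp":[0.0003,0.158,-0.03],"yaw":0},{"dp":[0.0003,0.158,-0.035],"yaw":0},{"dp":[0.0003,0.158,-0.035],"yaw":0},{"dp":[0.0003,0.158,-0.035],"yaw":0}]'

```text
time_s: 18.05
tcp_pos: [0.5624, 0.2681, 0.1398]
eef_rot: [179.9, 0.0, -0.8]
contact_force: [-0.3, -0.0, 0.2]
gripper_width: 0.0157
gripper_force: 35.0
```

apply_moves --targets '[{"dp":[0,0,-0.003],"yaw":0},{"dp":[0,0,-0.006],"yaw":0},{"dp":[0,0,-0.009],"yaw":0},{"dp":[0,0,-0.012],"yaw":0},{"dp":[0,0,-0.012],"yaw":0}]'

```text
time_s: 18.47
tcp_pos: [0.5621, 0.2689, 0.1276]
eef_rot: [180.0, 0.0, -0.8]
contact_force: [1.0, 0.2, -0.7]
gripper_width: 0.0155
gripper_force: 35.0
```

apply_moves --targets '[{"dp":[0,0,-0.004],"yaw":0},{"dp":[0,0,-0.01],"yaw":0},{"dp":[0,0,-0.016],"yaw":0},{"dp":[0,0,-0.022],"yaw":0},{"dp":[0,0,-0.027],"yaw":0},{"dp":[0,0,-0.03],"yaw":0},{"dp":[0,0,-0.03],"yaw":0},{"dp":[0,0,-0.03],"yaw":0}]'

```text
time_s: 19.13
tcp_pos: [0.5624, 0.2691, 0.098]
eef_rot: [180.0, 0.0, -0.8]
contact_force: [-0.3, 0.3, -0.3]
gripper_width: 0.0158
gripper_force: 35.0
```

apply_moves --targets '[{"dp":[0,0,-0.001],"yaw":0},{"dp":[0,0,-0.002],"yaw":0},{"dp":[0,0,-0.002],"yaw":0},{"dp":[0,0,-0.002],"yaw":0}]'

```text
time_s: 19.47
tcp_pos: [0.5625, 0.2692, 0.0964]
eef_rot: [-180.0, -0.0, -0.8]
contact_force: [0.2, -0.6, -0.3]
gripper_width: 0.0159
gripper_force: 35.0
```

apply_moves --targets '[{"dp":[0,0,-0.0005],"yaw":0},{"dp":[0,0,-0.001],"yaw":0},{"dp":[0,0,-0.001],"yaw":0},{"dp":[0,0,-0.001],"yaw":0}]'

```text
time_s: 19.8
tcp_pos: [0.5624, 0.2691, 0.0952]
eef_rot: [180.0, 0.0, -0.8]
contact_force: [0.1, 0.1, -0.8]
gripper_width: 0.0158
gripper_force: 35.0
```

Same height as at the grasp, with no contact yet. I'll continue in small steps.

apply_moves --targets '[{"dp":[0,0,-0.0005],"yaw":0},{"dp":[0,0,-0.0005],"yaw":0},{"dp":[0,0,-0.0005],"yaw":0}]'

```text
time_s: 20.05
tcp_pos: [0.5625, 0.2692, 0.095]
eef_rot: [-180.0, -0.0, -0.8]
contact_force: [0.1, 0.2, 1.2]
gripper_width: 0.0158
gripper_force: 35.0
```

apply_moves --targets '[{"dp":[0,0,-0.0005],"yaw":0},{"dp":[0,0,-0.0005],"yaw":0},{"dp":[0,0,-0.0005],"yaw":0}]'

```text
time_s: 20.3
tcp_pos: [0.5625, 0.2691, 0.0949]
eef_rot: [-180.0, -0.0, -0.8]
contact_force: [-1.9, -0.2, 5.5]
gripper_width: 0.0157
gripper_force: 35.0
```

apply_moves --targets '[{"dp":[0,0,-0.0005],"yaw":0},{"dp":[0,0,-0.0005],"yaw":0},{"dp":[0,0,-0.0005],"yaw":0}]'

```text
time_s: 20.55
tcp_pos: [0.5626, 0.2692, 0.0949]
eef_rot: [-180.0, -0.0, -0.8]
contact_force: [-3.4, -1.1, 8.7]
gripper_width: 0.0158
gripper_force: 35.0
```

It is seated at z 0.0949. I'll relax, release and lift.

apply_moves --targets '[{"dp":[0,0,0.0008],"yaw":0},{"dp":[0,0,0.0008],"yaw":0}]'

```text
time_s: 20.72
tcp_pos: [0.5625, 0.2692, 0.0949]
eef_rot: [-180.0, -0.0, -0.8]
contact_force: [-1.9, 0.2, 4.2]
gripper_width: 0.016
gripper_force: 35.0
```

apply_moves --targets '[{"dp":[0,0,0],"yaw":0},{"dp":[0,0,0],"yaw":0},{"dp":[0,0,0],"yaw":0},{"dp":[0,0,0],"yaw":0},{"dp":[0,0,0],"yaw":0}]' --grip 0

```text
time_s: 21.13
tcp_pos: [0.5624, 0.2691, 0.0944]
eef_rot: [180.0, 0.0, -0.8]
contact_force: [-0.6, 0.3, -0.6]
gripper_width: 0.0419
gripper_force: 0.0
```

apply_moves --targets '[{"dp":[0,0,0.005],"yaw":0},{"dp":[0,0,0.015],"yaw":0},{"dp":[0,0,0.03],"yaw":0},{"dp":[0,0,0.05],"yaw":0},{"dp":[0,0,0.075],"yaw":0},{"dp":[0,0,0.1],"yaw":0},{"dp":[-0.02,-0.03,0.13],"yaw":0},{"dp":[-0.05,-0.06,0.16],"yaw":0},{"dp":[-0.07,-0.09,0.18],"yaw":0},{"dp":[-0.08,-0.12,0.19],"yaw":0},{"dp":[-0.08,-0.135,0.2],"yaw":0},{"dp":[-0.08,-0.135,0.2],"yaw":0},{"dp":[-0.08,-0.135,0.2],"yaw":0}]'

```text
time_s: 22.22
tcp_pos: [0.4826, 0.1334, 0.2969]
eef_rot: [-179.9, -0.2, -0.9]
contact_force: [0.2, -0.0, 1.0]
gripper_width: 0.0438
gripper_force: 0.0
```

Run:
```python
from h import *
print(get_state()['tcp_pos'])
c=cap('wrist');im=cv2.resize(c['image'][:230,:,::-1],(800,329));s=cap('side')
y=cv2.resize(s['image'][130:330,130:430,::-1],(400,267));o=np.zeros((596,800,3),np.uint8);o[:329]=im;o[329:,:400]=y
cv2.imwrite('pics/f.png',o);q=proj(c,np.array([.5603,.2697,.12]));print(np.array(q)*1.43,atd(c,*q))
```

```text
[0.48255321 0.13340642 0.29693341]
[193.33933925 168.64373776] [0.56028845 0.26952714 0.12039085]
```

View pics/f.png

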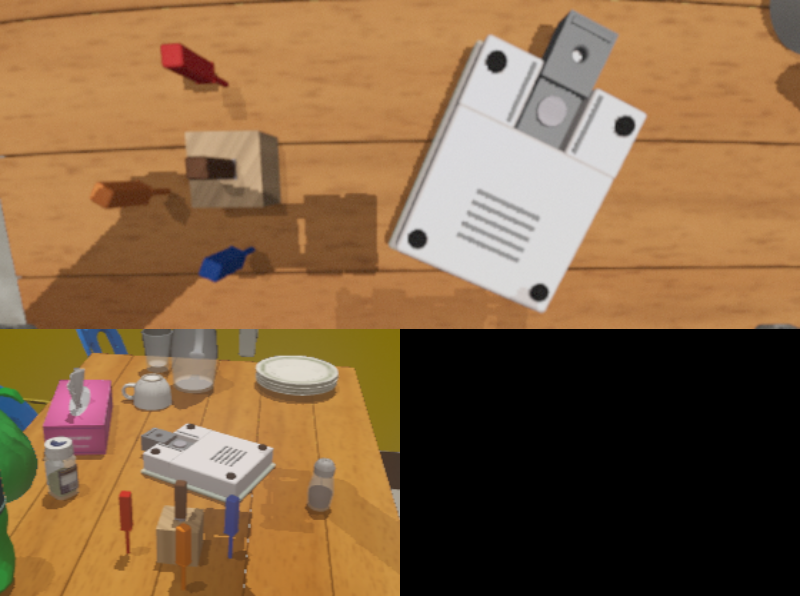

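The final view shows the drawer fully out, with the battery in the channel at (551,110). The pin tool is upright in its stand at (197,168), with its top 0.120 m above the table, and the other things are untouched.

```bash
python3 -c "
from plant import r
print(r.close_job())"
```

```text
the job is handed in; nothing more can be done
None
```

The battery drawer is out to its stop, about 45 mm in the camera check. The pin tool is back upright and fully home in its stand, nothing else on the table was moved, and the job was handed in at about 22 s.

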